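# Hook out the soap basket and set the soap tray

### The arm

A 6-joint arm with a two-finger parallel gripper is mounted at the origin on the work surface. World frame = base frame: x ahead of the robot, y to its left, z up, the work surface at z = 0. Lengths are in mm, angles in rad, forces in N, time in s.
With the tool pointing down it reaches from about 350 to 775 mm from the base axis. Payload 7.3 kg.
Tool frame: the origin (TCP) lies on the front face of the gripper's body, between the roots of the fingers; the fingertips stand 66 mm ahead of it and the grasp point (between the pads) lies 47 mm ahead of it (bot.tcp_to_grasp is the z of the grasp point in the tool frame, in mm); z points along the fingers, y is the direction in which the jaws open and shut (so a half turn about z gives the same grasp; the last joint's range is limited). The gripper opens to 92 mm and grips with 3 to 60 N. Pads are 19 mm wide; open, the fingers measure 130 mm over their backs; the gripper's body (75 mm by 190 mm) begins 47 mm behind the grasp point.
Start: joints at [-1.407, 0.342, 1.524, -0, 1.275, -0.146], TCP at [160.077, -500.014, 292.241] pointing down, gripper open.
Joint ranges: [-2.53, 2.53], [-0.77, 2.02], [0.04, 2.7], [-1, 4.14], [0.28, 2.66], [-3.11, 3.11]. Speed limits (rad/s): [2.57, 2.57, 3.14, 3.14, 3.14, 3.14].

### API

Orientations are given as [roll, pitch, yaw] about the fixed x, y, z axes, in that order (R = Rz(yaw) Ry(pitch) Rx(roll)).
In Python, from plant import bot gives the robot as it stands.
- The arm moves only by the tool carry_out, never from a script. Its argument "deltas" is a list that holds one entry, the list of rows, each a list of 4 numbers: the shift along the tool's x, y, z in mm, then the turn about the tool's z in units of 5 degrees (1.0 is 5 degrees). A call has 1 to 20 rows; each row is the pose to reach, as a shift and turn from the pose commanded when the call began, along the tool's axes at that moment; what a row does not reach only later rows make up. A row lasts 1/10 s, in which the tool goes at most 50 mm and 8.59 degrees, less where a joint would pass 70% of its speed; a pose out of reach is approached as far as the arm can. A call with a gripper value outside its range is refused whole. "fingers" is the finger opening in mm, from 0 to 91.8, set as the call begins (left out, the last holds). The fingers move at their own pace and stop on an object; the grip force is fixed at half the most. Time passes only in rows, so rows that repeat a pose let the fingers close. It gives the time, the measured TCP pose, the force and the opening at its end, in the units of the state.
- bot.get_obs(): the state, without advancing time (a new reading comes with each control period).
- bot.capture(name): name is "scene" or "top" or "wrist"; returns (picture, depth): 384x512x3 uint8, blue, green, red; 384x512 float32, mm along the optical axis (not along the pixel's ray), 0 where there is no reading.
- bot.camera_model(name): a dict with "K" (3x3 intrinsics, pixels), "camera_from_world" (4x4, takes a point from world to camera coordinates). Camera axes: x right, y down, z forward; pixel columns grow to the right and rows downward; lengths in mm; the calibration is good to about 2 mm. A picture is of the moment at which its call begins: read the wrist's pose just before it. camera_model takes no time and is no camera call; for the wrist camera it gives the pose at the moment of the call.
- bot.close_job(): hands the job in, once; it reports no verdict.
The state is a dict: "time": time; "joint_positions": joint angles; "dq": joint speeds; "tau": joint torques, N m; "tool_pos": TCP position; "tcp_rot": TCP orientation; "contact_force": force on the tool from outside, world axes, zero at the start; "moment": the same for the moment, N m; "grip_width": finger opening in mm.
Only numpy, scipy, OpenCV 4.12 (cv2) and the standard library are available. Lean on these libraries where they do the work, as an engineer would, in place of code of your own. Each camera call takes 0.05 s, during which the arm holds its last target. There are 200 camera calls.

### The job

Set the soap tray ready for use. Take the bath brush by its handle and use the steel hook at its end, not the hand, to catch the loop of the grey basket and draw the basket all the way out from under the glass shelf without knocking the glass, then lay the brush back on its mat, bristles down and lying along the mat. Fit the blue drain grille into the white tray by slipping its back edge under the tray's lip and swinging the front down until it lies flush, and set every soap from the basket out on the grille, none on top of another, leaving all the other things where they are.

Things in the scene. Friction and masses are not known exactly. Their poses are not given: they have to be found in the camera images.
- brush: Wooden bath brush, 309 mm long, 150 g, lying bristles down on the mat, resting on bristles and hook tip. Origin under the place to grip its handle, level with the bristle ends; x along the handle to the hook, z up. Handle: bar 18 mm wide (y), 16 mm high, centre line at z = 42, x = -85 to 80 mm. Balances near x = -35 mm.
- hook_tip (a point): Near the lower end of the brush's steel wire hook: (128, 0, 8) mm in the brush's frame. The wire, 8 mm thick, runs on from the handle at z = 42 mm, turns down, stands upright at x = 130 mm from z = 33 to 11, then curls back a little and ends at z = 0.
- head (a point): Middle of the brush's head, (-130, 0, 37) mm in the brush's frame. Head 90 x 56 mm, x = -175 to -85; bristles z = 0 to 30, wood to 44 mm.
- mat: Dark rubber mat, fixed, 400 (x) x 130 (y) x 2 mm, on the right of the counter. Origin at its centre on the counter.
- basket: Grey plastic basket with a white rim, open on top, 100 (x) x 256 (y) x 45 mm outside, walls and floor 3 mm, 200 to 350 g empty; stands on the counter under the glass shelf, its front (-x) with the loop towards the robot. Origin at the centre of its underside.
- loop (a point): Centre of the opening of the level steel wire loop (6 mm wire) on the basket's front, (-68, 0, 38) mm in the basket's frame. Its front bar is at x = -85, from y = -34 to 34; its sides run back to the wall at x = -50. Clear opening 32 mm (x) by 66 mm (y), free below down to the counter.
- shelf: Low glass shelf, fixed, 170 (x) x 520 (y) mm, on four 14 mm posts at x = +-65, y = +-240 mm. Glass underside 165 mm, top 173 mm above the counter. Origin on the counter under its centre; front edge at x = -85 mm. The basket is out when its origin lies at x below -135 mm in this frame.
- tray: White soap tray, fixed, 104 (x) x 216 (y) mm; origin at the centre of its underside, +x to its back. Inside x = -48 to 48, y = -104 to 104 mm, with a ledge 8 mm wide all round, top at z = 12, that the grille rests on. Front and side walls reach z = 20. A lip on the back wall, full width, reaches forward to x = 34; underside z = 28, top 32 mm.
- grille: Blue slotted drain grille, a plate 90 (x) x 202 (y) x 8 mm, 95 to 160 g, flat on the counter. Origin at the centre of its underside, +x to its back edge. Seated, it is level with its origin 12 mm above the tray's and within 3 mm of it in x, top flush with the tray's walls. Tipped back edge down by 15 degrees it goes under the lip.
- tab (a point): Grip point, (-41, 0, 30) mm in the grille's frame, in the lift tab standing on the middle of its front edge: 8 mm thick (x = -45 to -37), 32 mm wide (y), up to z = 40 mm. Pinch it along x.
- back_edge (a point): Middle of the grille's back edge at half thickness, (45, 0, 4) mm in the grille's frame.
- soap0: Cream-white guest soap, 42 (x) x 28 (y) x 24 mm (z), 50 g, origin at its centre, lying flat in the basket, long side along the basket's x. May be absent. Four fit side by side on the grille, 52 mm apart along its y.
- soap1: Green guest soap, 42 (x) x 28 (y) x 24 mm (z), 50 g, origin at its centre, lying flat in the basket, long side along the basket's x. May be absent. Four fit side by side on the grille, 52 mm apart along its y.
- soap2: Pink guest soap, 42 (x) x 28 (y) x 24 mm (z), 50 g, origin at its centre, lying flat in the basket, long side along the basket's x. May be absent. Four fit side by side on the grille, 52 mm apart along its y.
- soap3: Amber guest soap, 42 (x) x 28 (y) x 24 mm (z), 50 g, origin at its centre, lying flat in the basket, long side along the basket's x. May be absent. Four fit side by side on the grille, 52 mm apart along its y.
- lotion: Leave alone: a white lotion bottle standing on the glass shelf.
- cream: Leave alone: an amber cream jar standing on the glass shelf.
- cup: Leave alone: a green plastic cup, 68 mm across, 85 mm tall, near the far left corner of the shelf.
- mouthwash: Leave alone: a green bottle 170 mm tall on the far left.
- comb: Leave alone: a black comb lying flat on the left, 160 x 30 x 5 mm.
- file: Leave alone: a chrome nail file with a red handle lying flat on the near right, 160 mm long.
- nailbrush: Leave alone: a wooden nail brush on the right, 85 x 36 x 28 mm.
Not all that is in view belongs to the job. Several things have the shape of the grille; the one meant has the colours described above. There is more than one size of the tray; the job needs the larger.

How it is judged (in metres and radians):
On the way, in this order (a step that is already met when the one before it is completed fails the run):
1. the brush's hook stands in the basket's loop, the basket still under the glass shelf (x of hook_tip in the frame of basket between -0.088 and -0.05 m and y of hook_tip in the frame of basket between -0.04 and 0.04 m and z of hook_tip in the frame of basket below 0.032 m and x of basket in the frame of shelf above -0.05 m), for 0.1 s.
2. the hook has drawn the basket out from under the shelf (basket centre at least 130 mm in front of the shelf's centre line, hook within 60 mm of the loop's centre) (x of basket in the frame of shelf below -0.13 m and distance between hook_tip and loop below 0.06 m), for 0.1 s.
At the end, for the whole second after the job is handed in: The grille lies level on the tray's ledge (3.5 mm), back edge under the lip; every soap lies on it, within its edges, none stacked; the brush lies bristles down along the mat, head centre and hook tip over the mat (2 cm over at the ends); all at rest (x of back_edge in the frame of tray between 0.038 and 0.0515 m and z of back_edge in the frame of tray below 0.02 m and z of grille in the frame of tray below 0.0155 m and angle between the z axis of grille and the z axis of tray, either way round below 0.05 rad and angle between the x axis of grille and the x axis of tray, either way round below 0.1 rad and linear speed of each of grille, soap0, soap1, soap2, soap3, brush below 0.02 m/s and x of soap0 in the frame of grille between -0.044 and 0.044 m and y of soap0 in the frame of grille between -0.1 and 0.1 m and z of soap0 in the frame of grille between 0.014 and 0.028 m and x of soap1 in the frame of grille between -0.044 and 0.044 m and y of soap1 in the frame of grille between -0.1 and 0.1 m and z of soap1 in the frame of grille between 0.014 and 0.028 m and x of soap2 in the frame of grille between -0.044 and 0.044 m and y of soap2 in the frame of grille between -0.1 and 0.1 m and z of soap2 in the frame of grille between 0.014 and 0.028 m and x of soap3 in the frame of grille between -0.044 and 0.044 m and y of soap3 in the frame of grille between -0.1 and 0.1 m and z of soap3 in the frame of grille between 0.014 and 0.028 m and x of head in the frame of mat between -0.22 and 0.22 m and y of head in the frame of mat between -0.065 and 0.065 m and x of hook_tip in the frame of mat between -0.22 and 0.22 m and y of hook_tip in the frame of mat between -0.065 and 0.065 m and angle between brush's own z axis and vertical below 0.12 rad and height (world z) of head below 0.05 m); the robot touches nothing.
It fails at once if the hand or arm touches the basket while it is still more than half under the glass shelf (contact force between any of the fingers, the arm and basket above 0.5 N and x of basket in the frame of shelf above -0.085 m).
It fails at once if the glass shelf is knocked by the arm, hand or brush (over 15 N) (contact force between any of the arm, the fingers, brush and shelf above 15 N).
It fails at once if one of the other things is moved by more than 3 cm (distance of any of lotion, cream, cup, mouthwash, comb, file, nailbrush from where it was at the start of the episode above 0.03 m).
Of soap0, soap1, soap2, soap3 only 2 to 4 are there at a start; the rules pass over those that are not, and their reading is None.
At some moment in a run one of basket, grille may be knocked a few centimetres aside while the robot is not near it.
It also fails if it takes over 210 s, if anything falls off the work surface, if the arm or the gripper's body presses on something with over 40 N, if the wrist force passes 120 N, or if a joint passes its speed limit or range.

## Working session

There is one attempt and no reset: what is moved stays moved. The work goes in short steps, Python scripts to look and compute and a tool call to move; the robot and the scene stay as the last step left them, time stands still between calls to the robot, and variables do not carry over. Pictures are saved under pics/ and viewed, about 12 in all and at most 16, crops included, and the job is handed in when it is done.

Besides the shell and the picture viewer there is one more tool, called after ">>>" in YAML: its name, and indented under it one key for each argument. carry_out: Moves the arm, as the interface text tells. Its arguments: {"type":"object","properties":{"deltas":{"type":"array","items":{"type":"array","items":{"type":"array","items":{"type":"number"}}}},"fingers":{"type":"number"}},"required":["deltas"]}

```bash
ls; mkdir -p pics
python3 - <<'E'
from plant import bot
import cv2, numpy as np
print(bot.get_obs())
for n in ("scene","top"):
    p,d=bot.capture(n); cv2.imwrite(f"pics/{n}0.png",cv2.resize(p,(800,600))); np.savez(f"pics/{n}0.npz",p=p,d=d)
    print(n,bot.camera_model(n))
E
```

```text
pics
{'time': 0.0, 'joint_positions': array([-1.40699704e+00,  3.42714250e-01,  1.52501095e+00, -2.69348124e-05,
        1.27540771e+00, -1.46000262e-01]), 'dq': array([ 6.14370983e-04,  8.31646527e-04, -4.28473334e-04,  9.65439512e-05,
        1.14370090e-03,  4.29518871e-04]), 'tau': array([ 2.91511487e-04, -4.31240988e+01, -2.44221067e+01,  7.18244794e-02,
        5.60668332e-02, -1.52591251e-04]), 'tool_pos': array([ 160.01947636, -499.69460166,  291.55140753]), 'tcp_rot': array([-3.14006504e+00, -1.98597678e-04,  3.09807257e-01]), 'contact_force': array([ 0.16784009, -0.46812429,  0.35009639]), 'moment': array([-0.03993158, -0.00608877,  0.04821269]), 'grip_width': 91.68474261634393}
scene {'K': array([[386.84773072,   0.        , 252.82069129],
       [  0.        , 386.84773072, 196.55959859],
       [  0.        ,   0.        ,   1.        ]]), 'camera_from_world': array([[ 6.78102471e-02,  9.97582145e-01,  1.52195420e-02,
        -3.77160731e+01],
       [ 5.78415369e-01, -2.68789945e-02, -8.15299442e-01,
        -1.78955735e+02],
       [-8.12919081e-01,  6.40888736e-02, -5.78839516e-01,
         1.76430759e+03],
       [ 0.00000000e+00,  0.00000000e+00,  0.00000000e+00,
         1.00000000e+00]])}
top {'K': array([[481.51315419,   0.        , 248.22741609],
       [  0.        , 481.51315419, 187.60358158],
       [  0.        ,   0.        ,   1.        ]]), 'camera_from_world': array([[-1.70821289e-02, -9.99851932e-01,  2.07708968e-03,
        -1.21408652e+01],
       [-9.87792384e-01,  1.65543192e-02, -1.54894032e-01,
         5.11795436e+02],
       [ 1.54836712e-01, -4.69765318e-03, -9.87928907e-01,
         1.99667461e+03],
       [ 0.00000000e+00,  0.00000000e+00,  0.00000000e+00,
         1.00000000e+00]])}
```

View pics/scene0.png

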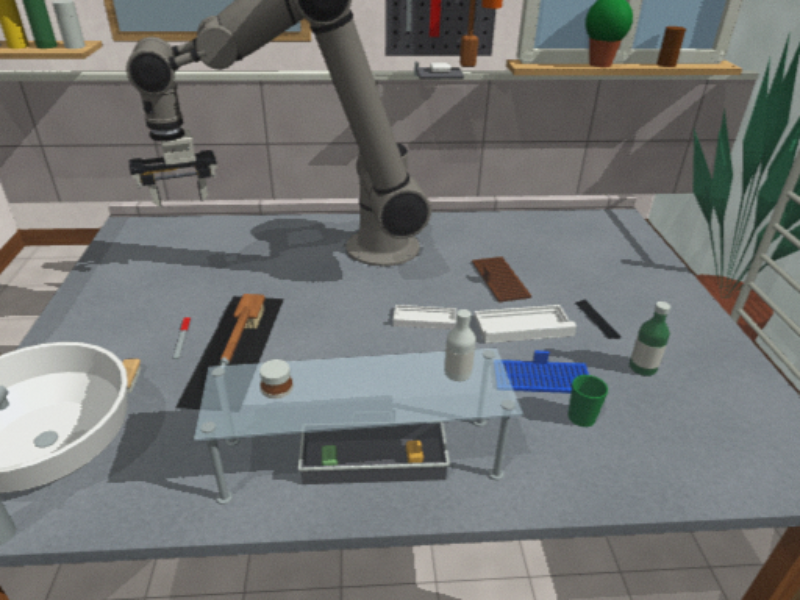

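View pics/top0.png

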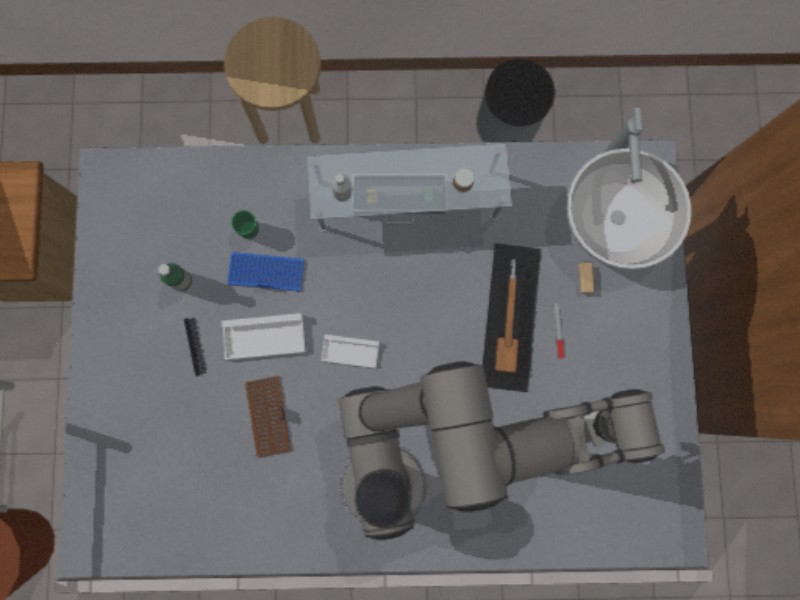

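Scene view: brush with orange wood lies on the dark mat (243,325). The blue grille is at (542,376), with a brown look-alike at (500,280). The large white tray is at (525,322) and a smaller one at (425,316). The basket is under the glass at (373,455) and holds green (330,455) and amber (414,452) soaps. 
Top view: blue grille (267,272), brown decoy (268,415), large tray (263,337), small tray (350,351), brush (510,320), basket (399,194), loop (400,217).

Choice: blue grille, large tray. Now measuring positions coarsely from the top view.

```bash
cat > h.py <<'E'
import numpy as np, cv2
from scipy.spatial.transform import Rotation as Ro
from plant import bot
def ray(cm,uv,z):
    "pixels -> world points on plane z"
    K=cm["K"];T=cm["camera_from_world"];R=T[:3,:3];c=-R.T@T[:3,3]
    uv=np.atleast_2d(uv).astype(float)
    d=(np.c_[uv,np.ones(len(uv))]@np.linalg.inv(K).T)@R
    return c+d*((z-c[2])/d[:,2])[:,None]
def proj(cm,p):
    q=np.atleast_2d(p)@cm["camera_from_world"][:3,:3].T+cm["camera_from_world"][:3,3]
    q=q@cm["K"].T; return q[:,:2]/q[:,2:]
def mask(p,lo,hi):
    return cv2.inRange(cv2.cvtColor(p,cv2.COLOR_BGR2HSV),lo,hi)
def rect(m,cm,z,roi=None,k=1,all=False):
    "min-area rectangle of largest k contours, on plane z"
    if roi is not None:
        r=np.zeros_like(m);x0,y0,x1,y1=roi;r[y0:y1,x0:x1]=255;m=m&r
    if all: pts=cv2.findNonZero(m)[:,0]
    else:
        c,_=cv2.findContours(m,cv2.RETR_EXTERNAL,cv2.CHAIN_APPROX_NONE)
        pts=np.vstack([i[:,0] for i in sorted(c,key=cv2.contourArea)[-k:]])
    w=ray(cm,pts,z)[:,:2].astype(np.float32)
    b=cv2.boxPoints(cv2.minAreaRect(w)); e=b[1]-b[0],b[2]-b[1]
    l=[np.linalg.norm(i) for i in e]; L=e[int(l[1]>l[0])]
    a=np.degrees(np.arctan2(L[1],L[0]))%180
    return b.mean(0).round(1),np.round([max(l),min(l)],1),round(float(a),1)
def go(xyz,yaw=None):
    "delta row to bring TCP to xyz, yaw(deg) of tool frame"
    o=bot.get_obs();R=Ro.from_euler("xyz",o["tcp_rot"])
    d=R.inv().apply(np.array(xyz,float)-o["tool_pos"]);t=0
    if yaw is not None:
        dy=(yaw-np.degrees(o["tcp_rot"][2])+180)%360-180
        t=-dy/5
    print("delta",d.round(1),"turn",round(t,2),"at",o["tool_pos"].round(1),"yaw",np.degrees(o["tcp_rot"][2]).round(1),"t",round(o["time"],1))
E
python3 - <<'E'
from h import *
cm=bot.camera_model("top");p=np.load("pics/top0.npz")["p"]
cx=lambda a:[int(i*.64) for i in a]
# roi in 800px coordinates
print("grille",rect(mask(p,(105,120,60),(130,255,255)),cm,8,cx((215,240,315,300))))
print("tray",rect(mask(p,(0,0,150),(180,60,255)),cm,20,cx((210,305,313,370))))
print("mat",rect(mask(p,(0,0,0),(180,255,50)),cm,2,cx((475,235,550,400)),all=True))
m=mask(p,(5,110,60),(20,255,255))
print("brush",rect(m,cm,45,cx((485,255,535,385))))
print("shelf corners",ray(cm,np.array([(308,157),(507,145),(511,206),(314,219)])*.64,173)[:,:2].round(0))
print("basket corners",ray(cm,np.array([(355,174),(446,175),(446,212),(353,212)])*.64,45)[:,:2].round(0))
print("loop",ray(cm,np.array([(387,220),(413,220)])*.64,38)[:,:2].round(0))
print("hook",ray(cm,np.array([(513,262)])*.64,40)[:,:2].round(0))
z=cv2.resize(p[85:260,190:350],None,fx=4.5,fy=3.4*1.3,interpolation=cv2.INTER_CUBIC)[:600,:]
c=p[85:165,190:345];cv2.imwrite("pics/crop1.png",cv2.resize(c,None,fx=5,fy=5,interpolation=cv2.INTER_CUBIC))
E
```

```text
grille (array([584.7, 316.8], dtype=float32), array([201.6,  91. ], dtype=float32), 83.6)
tray (array([405. , 320.3], dtype=float32), array([216.6, 105.6], dtype=float32), 94.6)
mat (array([ 448.2, -356.4], dtype=float32), array([398. , 125.2], dtype=float32), 172.0)
brush (array([ 419.7, -343.4], dtype=float32), array([247.3,  54.1], dtype=float32), 173.1)
shelf corners [[ 852.  181.]
 [ 877. -338.]
 [ 712. -341.]
 [ 686.  166.]]
basket corners [[ 846.   64.]
 [ 839. -187.]
 [ 734. -184.]
 [ 738.   71.]]
loop [[715. -22.]
 [714. -93.]]
hook [[ 592. -363.]]
```

View pics/crop1.png

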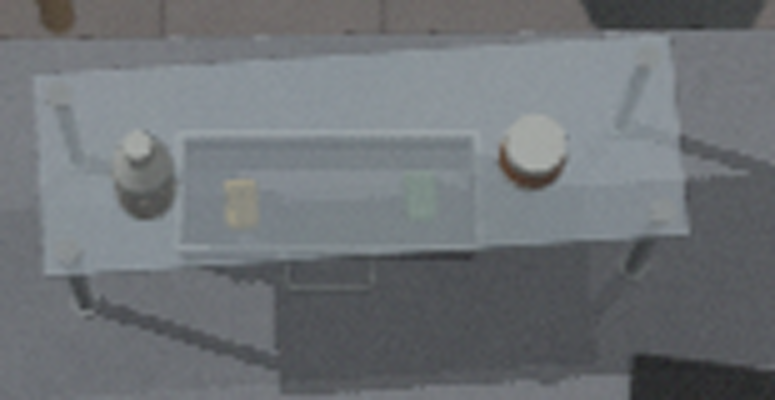

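Crop: basket rim runs (180,133)-(477,256), front bar of the loop (290..373, 290), and the soaps in it are amber (240,203) and green (420,195). Now moving to look at the brush from close up.

Run:
```python
from h import *
go((440,-350,270),-6.9)
```

```text
delta [312.3 -57.2  21.7] turn 4.93 at [ 160.  -499.7  291.6] yaw 17.7 t 0.1
```

>>> carry_out:
  deltas:
    - [[45, -8, 3, 0.7], [90, -16, 6, 1.4], [135, -25, 9, 2.1], [180, -33, 12, 2.8], [225, -41, 15, 3.5], [270, -50, 18, 4.3], [312, -57, 22, 4.9], [312, -57, 22, 4.9], [312, -57, 22, 4.9]]

```text
time: 1.0
tool_pos: [440.2, -349.9, 269.5]
tcp_rot: [-3.141, 0.001, -0.115]
contact_force: [-0.3, -0.6, -0.5]
grip_width: 91.9
```

Run:
```python
from h import *
cm=bot.camera_model("wrist");p,d=bot.capture("wrist");cv2.imwrite("pics/w1.png",p)
T=cm["camera_from_world"];print("cam",(-T[:3,:3].T@T[:3,3]).round(0),bot.get_obs()["tool_pos"].round(1),bot.get_obs()["tcp_rot"].round(3))
m=mask(p,(5,110,60),(20,255,255))
print("brush",rect(m,cm,45))
print("origin px",proj(cm,[(471,-349.6,45),(598,-365,30)]).round(0))
```

```text
cam [ 520. -359.  362.] [ 439.5 -350.6  269.8] [-3.141e+00  1.000e-03 -1.170e-01]
brush (array([ 434.6, -346.7], dtype=float32), array([224.8,  55.6], dtype=float32), 173.4)
origin px [[255. 150.]
 [256.  26.]]
```

View pics/w1.png

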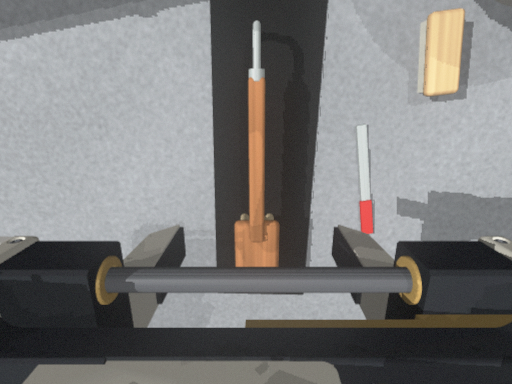

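Wrist view: the handle runs straight from (257,78) to (257,222), hook end at (257,22), head below at (257,240). The file and nail brush are to the right.

Run:
```python
from h import *
cm=bot.camera_model("wrist");p=cv2.imread("pics/w1.png")
m=mask(p,(5,110,60),(20,255,255))
pts=[(np.nonzero(m[r,220:300])[0].mean()+220,r) for r in range(90,208,4)]
w=ray(cm,pts,50)[:,:2];v=cv2.fitLine(w.astype(np.float32),cv2.DIST_L2,0,.01,.01).ravel();v*=np.sign(v[0])
yaw=np.degrees(np.arctan2(v[1],v[0]))
e=ray(cm,[(257,70)],50)[0,:2];hd=ray(cm,[(257,222)],44)[0,:2]
t=ray(cm,[(257,22)],38)[0,:2]
u=v[:2]; o=v[2:]+u*((hd-v[2:])@u+85)
print("yaw",yaw,"origin(head)",o,"x of handle end",(e-o)@u,"x of hook end",(t-o)@u, "lat",np.cross(u,t-o))
g=o-15*u
print("grasp",g); go((g[0],g[1],95+42-5+0),yaw)
```

```text
yaw -6.6624947 origin(head) [ 467.09763098 -351.24649174] x of handle end 86.27009813216794 x of hook end 132.51694894964538 lat -1.1631141067930812
grasp [ 452.19892931 -349.50618274]
delta [ 12.7  -2.5 137.8] turn -0.0 at [ 439.5 -350.6  269.8] yaw -6.7 t 1.1<stdin>:10: DeprecationWarning: Arrays of 2-dimensional vectors are deprecated. Use arrays of 3-dimensional vectors instead. (deprecated in NumPy 2.0)
```

>>> carry_out:
  deltas:
    - [[15, -2.5, 45, 0], [15, -2.5, 90, 0], [15, -2.5, 130, 0], [15, -2.5, 160, 0], [15, -2.5, 179, 0], [15, -2.5, 179, 0], [15, -2.5, 179, 0]]

```text
time: 1.75
tool_pos: [454.4, -350.9, 91.8]
tcp_rot: [3.141, -0.0, -0.119]
contact_force: [-0.2, -0.4, 0.2]
grip_width: 91.4
```

>>> carry_out:
  deltas:
    - [[0, 0, 0, 0], [0, 0, 0, 0], [0, 0, 0, 0], [0, 0, 0, 0], [0, 0, 0, 0], [0, 0, 0, 0], [0, 0, 0, 0], [0, 0, 0, 0]]
  fingers: 5

```text
time: 2.55
tool_pos: [455.0, -349.9, 91.2]
tcp_rot: [3.142, 0.0, -0.118]
contact_force: [0.2, -0.3, 0.1]
grip_width: 32.5
```

>>> carry_out:
  deltas:
    - [[0, 0, -20, 0], [0, 0, -45, 0], [0, 0, -70, 0], [0, 0, -70, 0], [0, 0, -70, 0]]

```text
time: 3.05
tool_pos: [455.0, -349.9, 161.3]
tcp_rot: [3.141, -0.001, -0.118]
contact_force: [0.4, 1.0, 0.2]
grip_width: 5.0
```

Run:
```python
from h import *
cm=bot.camera_model("wrist");p,d=bot.capture("wrist");cv2.imwrite("pics/w2.png",p);np.save("pics/w2d.npy",d)
o=bot.get_obs();print(o)
m=mask(p,(5,110,60),(20,255,255))
z=o["tool_pos"][2]-47
print("hook now if rigid/pixel",proj(cm,ray(cm,[(257,22)],z)))
for r in (20,40,60,90,120,150,180): print(r,d[r,240:275:3].round(0))
```

```text
{'time': 3.1, 'joint_positions': array([-7.89023575e-01,  5.61565035e-01,  1.55990259e+00, -6.33590064e-05,
        1.02119715e+00,  8.99615994e-01]), 'dq': array([ 0.0006905 ,  0.01437308,  0.00952829,  0.00126111,  0.00027631,
       -0.00110514]), 'tau': array([ 1.09537688e-02, -5.18428016e+01, -2.16842687e+01,  7.03214784e-02,
       -6.72342838e-02,  9.67382512e-04]), 'tool_pos': array([ 454.6967031 , -349.585242  ,  160.52300537]), 'tcp_rot': array([-3.14096817e+00,  8.73140386e-04, -1.17809845e-01]), 'contact_force': array([-0.14131882, -0.07801219, -0.26049809]), 'moment': array([0.05510041, 0.06064784, 0.02245492]), 'grip_width': 4.793032185256171}
hook now if rigid/pixel [[257.  22.]]
20 [222. 221. 222. 221. 184. 181. 181. 183. 221. 222. 221. 222.]
40 [225. 226. 226. 225. 187. 185. 185. 186. 226. 226. 226. 226.]
60 [231. 231. 231. 230. 191. 188. 189. 188. 230. 231. 230. 230.]
90 [237. 237. 191. 190. 191. 190. 189. 190. 191. 191. 192. 237.]
120 [244. 244. 197. 196. 195. 196. 196. 195. 196. 197. 199. 245.]
150 [252. 253. 204. 202. 202. 201. 202. 203. 202. 203. 251. 252.]
180 [261. 259. 212. 210. 209. 209. 209. 209. 209. 210. 260. 260.]
```

View pics/w2.png

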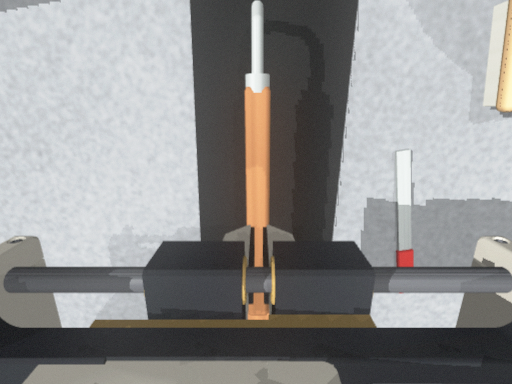

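The fingers were still closing when I lifted. The picture shows the brush still lying on the mat under shut fingers (hook (257,5)). I'll reopen, go down again and allow more time.

>>> carry_out:
  deltas:
    - [[0, 0, 0, 0], [0, 0, 0, 0], [0, 0, 0, 0], [0, 0, 0, 0], [0, 0, 0, 0], [0, 0, 0, 0], [0, 0, 0, 0], [0, 0, 0, 0]]
  fingers: 60

```text
time: 3.9
tool_pos: [455.0, -349.9, 161.3]
tcp_rot: [3.141, -0.0, -0.118]
contact_force: [-0.7, 0.2, -0.1]
grip_width: 59.3
```

>>> carry_out:
  deltas:
    - [[0, 0, 30, 0], [0, 0, 60, 0], [0, 0, 70, 0], [0, 0, 70, 0]]

```text
time: 4.3
tool_pos: [454.5, -349.4, 90.0]
tcp_rot: [-3.14, 0.003, -0.118]
contact_force: [-0.1, -0.2, -0.4]
grip_width: 60.0
```

>>> carry_out:
  deltas:
    - [[0, 0, 0, 0], [0, 0, 0, 0], [0, 0, 0, 0], [0, 0, 0, 0], [0, 0, 0, 0], [0, 0, 0, 0], [0, 0, 0, 0], [0, 0, 0, 0], [0, 0, 0, 0], [0, 0, 0, 0]]
  fingers: 5

```text
time: 5.3
tool_pos: [455.1, -349.9, 91.4]
tcp_rot: [3.141, -0.0, -0.118]
contact_force: [0.2, 0.8, 3.2]
grip_width: 17.5
```

>>> carry_out:
  deltas:
    - [[0, 0, -20, 0], [0, 0, -45, 0], [0, 0, -70, 0], [0, 0, -70, 0], [0, 0, -70, 0], [0, 0, -70, 0]]

```text
time: 5.9
tool_pos: [454.4, -349.4, 159.7]
tcp_rot: [-3.14, 0.002, -0.118]
contact_force: [0.5, -0.4, -1.3]
grip_width: 18.3
```

Run:
```python
from h import *
cm=bot.camera_model("wrist");p,d=bot.capture("wrist");cv2.imwrite("pics/w3.png",p[:260])
o=bot.get_obs();print(o["tool_pos"],o["contact_force"],o["moment"],o["grip_width"])
K=cm["K"];T=np.linalg.inv(cm["camera_from_world"])
R=Ro.from_euler("xyz",o["tcp_rot"])
for r in (5,15,25,35,45,60,80,100,120,140,160,180):
    c=int(np.median(225+np.argsort(d[r,225:290])[:5])) if True else 257
    z=np.sort(d[r,225:290])[:5].mean()
    q=T[:3,:3]@(np.linalg.inv(K)@[c*z,r*z,z])+T[:3,3]
    print(r,c,q.round(1),"tool",R.inv().apply(q-o["tool_pos"]).round(1))
```

```text
[ 454.45319361 -349.39513244  159.60572021] [ 0.42520986 -0.78201245 -1.07443164] [0.05845705 0.01358045 0.03963058] 18.031217941557813
5 260 [ 573.4 -364.1  117.3] tool [120.    0.7  42.1]
15 258 [ 570.1 -362.9  116.6] tool [ 1.165e+02 -1.000e-01  4.270e+01]
25 254 [ 566.5 -360.7  117. ] tool [112.7  -1.8  42.3]
35 259 [ 562.5 -362.4  116.8] tool [108.9   0.3  42.5]
45 258 [ 558.8 -361.5  116.3] tool [105.2  -0.2  43.1]
60 260 [ 548.6 -361.1  147.7] tool [94.9  0.6 11.7]
80 261 [ 544.1 -361.1  121.9] tool [90.5  1.1 37.5]
100 258 [ 536.1 -358.8  121.8] tool [82.3 -0.2 37.6]
120 256 [ 530.5 -357.8  174. ] tool [ 76.5  -0.6 -14.6]
140 248 [ 519.3 -352.2  121.2] tool [64.8 -4.8 38.3]
160 257 [ 509.6 -355.2  121.5] tool [55.5 -0.7 38. ]
180 258 [ 499.9 -354.5  121.5] tool [45.8 -0.2 38. ]
```

View pics/w3.png

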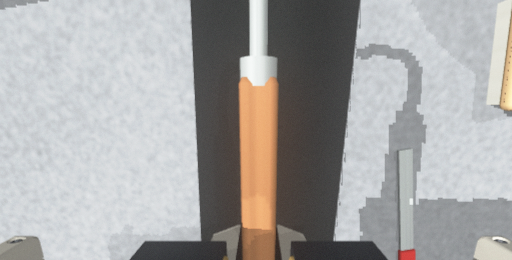

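Run:
```python
from h import *
cm=bot.camera_model("top");p,d=bot.capture("top");g=p.astype(float).mean(2)
print("loop rows",[(r,g[r,250:263].mean().round(0)) for r in range(132,149)])
r0=max(range(139,147),key=lambda r:g[r,250:263].mean())
prof=g[138:143,240:272].mean(0).round(0);print("cols 240..",prof)
print("rear rim rows",[(r,g[r,235:275].mean().round(0)) for r in range(106,118)])
print("front bar world",ray(cm,[(256.2,r0)],38).round(1), "ends",ray(cm,[(248,r0),(264.5,r0)],38)[:,1].round(1))
print("rear rim world",ray(cm,[(256,r) for r in (110,111,112,113)],45)[:,0].round(1))
go((535,-58,159.6),0)
```

```text
loop rows [(132, np.float64(127.0)), (133, np.float64(127.0)), (134, np.float64(138.0)), (135, np.float64(125.0)), (136, np.float64(96.0)), (137, np.float64(84.0)), (138, np.float64(82.0)), (139, np.float64(83.0)), (140, np.float64(82.0)), (141, np.float64(84.0)), (142, np.float64(97.0)), (143, np.float64(78.0)), (144, np.float64(82.0)), (145, np.float64(83.0)), (146, np.float64(83.0)), (147, np.float64(83.0)), (148, np.float64(83.0))]
cols 240.. [90. 96. 93. 89. 87. 80. 82. 91. 83. 85. 85. 85. 85. 85. 86. 86. 85. 86.
 86. 87. 86. 86. 84. 86. 93. 82. 82. 84. 82. 84. 83. 83.]
rear rim rows [(106, np.float64(146.0)), (107, np.float64(146.0)), (108, np.float64(146.0)), (109, np.float64(146.0)), (110, np.float64(146.0)), (111, np.float64(158.0)), (112, np.float64(138.0)), (113, np.float64(122.0)), (114, np.float64(120.0)), (115, np.float64(127.0)), (116, np.float64(127.0)), (117, np.float64(127.0))]
front bar world [[709.6 -58.5  38. ]] ends [-23.2 -94.1]
rear rim world [850.1 845.6 841.1 836.6]
delta [  45.6 -298.9    0.5] turn -1.35 at [ 454.6 -349.5  159.7] yaw -6.8 t 6.0
```

>>> carry_out:
  deltas:
    - [[5, -40, 0, 0], [10, -80, 0, 0], [18, -120, 0, -0.3], [25, -160, 0, -0.6], [32, -200, 0, -0.9], [38, -240, 0, -1.2], [46, -280, 0, -1.35], [46, -299, 0, -1.35], [46, -299, 0, -1.35], [46, -299, 0, -1.35]]

```text
time: 7.0
tool_pos: [535.6, -58.3, 160.5]
tcp_rot: [3.141, 0.001, 0.001]
contact_force: [-0.6, 0.4, -0.2]
grip_width: 17.3
```

Run:
```python
from h import *
p,d=bot.capture("scene");cv2.imwrite("pics/s1.png",cv2.resize(p[200:320,130:350],None,fx=3.6,fy=3.6,interpolation=cv2.INTER_CUBIC))
cm=bot.camera_model("scene")
o=bot.get_obs()["tool_pos"]
hp=[o[0]+140,o[1],o[2]-47-42+8]
print(hp,"pred px in crop",((proj(cm,hp)-[130,200])*3.6).round(0),"loop",((proj(cm,(727,-58.5,38))-[130,200])*3.6).round(0))
go((587,-58.5,159.6),0)
```

```text
[np.float64(675.6235521525116), np.float64(-58.94921140631881), np.float64(79.67244308821049)] pred px in crop [[383. 165.]] loop [[386. 245.]]
delta [51.4 -0.5  1. ] turn -0.0 at [535.6 -58.9 160.7] yaw -0.0 t 7.0
```

View pics/s1.png

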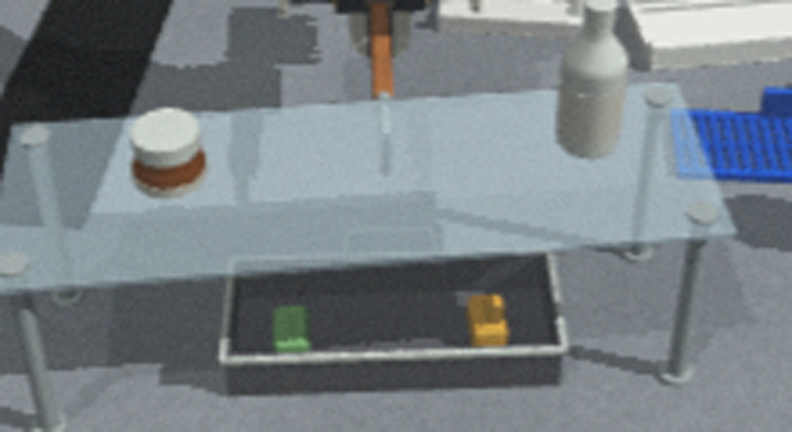

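View: the hook hangs at (385,170) just behind the front of the glass, as predicted, and the loop opening is at about (395,240). The basket holds only the green (290,328) and amber (487,320) soaps. Now over the loop and down.

>>> carry_out:
  deltas:
    - [[15, 0, 0, 0], [30, -2, 0, 0], [42, -3, 0, 0], [48.5, -4.5, 0, 0], [48.5, -4.5, 0, 0], [48.5, -4.5, 15, 0], [48.5, -4.5, 30, 0], [48.5, -4.5, 45, 0], [48.5, -4.5, 60, 0], [48.5, -4.5, 60, 0], [48.5, -4.5, 60, 0]]

```text
time: 8.15
tool_pos: [584.0, -54.3, 101.4]
tcp_rot: [3.142, 0.001, -0.0]
contact_force: [-0.1, -0.2, -1.4]
grip_width: 17.6
```

Run:
```python
from h import *
p,d=bot.capture("scene");cv2.imwrite("pics/s2.png",cv2.resize(p[200:320,130:350],None,fx=3.6,fy=3.6,interpolation=cv2.INTER_CUBIC))
print(bot.get_obs()["contact_force"])
```

```text
[ 0.97574443 -0.14563255 -1.12962642]
```

View pics/s2.png

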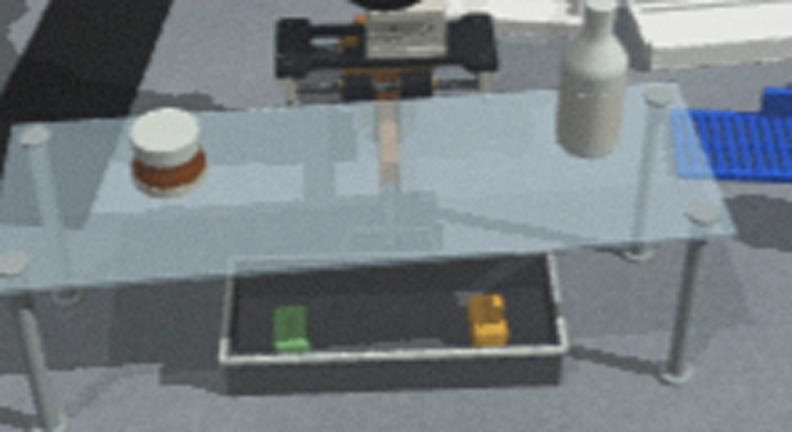

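>>> carry_out:
  deltas:
    - [[-4, 0, 0, 0], [-8, 0, 0, 0], [-14, 0, 0, 0], [-22, 0, 0, 0], [-31, 0, 0, 0], [-40, 0, 0, 0], [-50, 0, 0, 0], [-60, 0, 0, 0], [-70, 0, 0, 0], [-80, 0, 0, 0], [-90, 0, 0, 0], [-100, 0, 0, 0], [-110, 0, 0, 0], [-120, 0, 0, 0], [-130, 0, 0, 0], [-140, 0, 0, 0], [-150, 0, 0, 0], [-157, 0, 0, 0], [-163, 0, 0, 0], [-168, 0, 0, 0]]

```text
time: 10.2
tool_pos: [416.0, -53.9, 101.3]
tcp_rot: [3.141, -0.0, -0.0]
contact_force: [2.8, -0.4, -1.9]
grip_width: 17.8
```

Run:
```python
from h import *
p,d=bot.capture("top");cv2.imwrite("pics/t2.png",cv2.resize(p[80:280,130:370],None,fx=3,fy=3,interpolation=cv2.INTER_CUBIC))
np.save("pics/t2.npy",p)
print(bot.get_obs()["contact_force"])
```

```text
[ 0.81706502  0.18325798 -0.65644518]
```

View pics/t2.png

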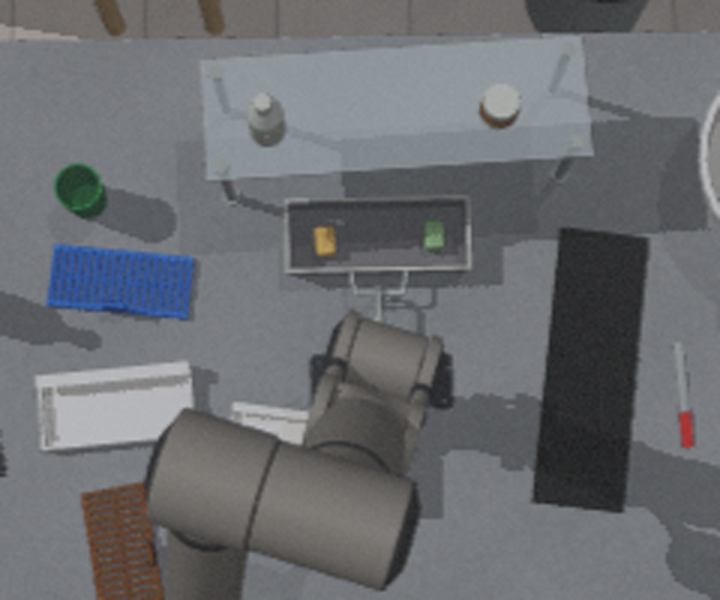

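Run:
```python
from h import *
cm=bot.camera_model("top")
f=lambda a,z:ray(cm,np.array(a)/3+[130,80],z)[:,:2]
s=f([(201,62),(581,38),(592,155),(208,178)],173);b=f([(285,198),(469,196),(470,270),(286,272)],45)
sc=s.mean(0);ax=(s[0]+s[1]-s[2]-s[3]);ax/=np.linalg.norm(ax)
bc=b.mean(0);print("shelf",sc,np.degrees(np.arctan2(ax[1],ax[0])),"basket",bc,"shelf x",(bc-sc)@ax)
print(b.round(0))
m=mask(np.load("pics/t2.npy"),(0,0,0),(180,255,50));print("mat",rect(m,cm,2,(300,150,352,255),all=True))
```

```text
shelf [783.00543181 -80.56549254] 3.0283071167609994 basket [638.02301933 -55.38503739] shelf x -143.44968623236576
[[ 692.   75.]
 [ 691. -187.]
 [ 584. -185.]
 [ 585.   75.]]
mat (array([ 448.5, -356.5], dtype=float32), array([395.9, 126.6], dtype=float32), 171.7)
```

Crop: the basket is out (rim (285..470, 197..271)), hook in the loop at (380,290), soaps amber (325,241) and green (433,235). Unhooking and taking the brush back to its mat.

>>> carry_out:
  deltas:
    - [[5, 0, 0, 0], [10, 0, 0, 0], [10, 0, 0, 0], [10, 0, -20, 0], [10, 0, -45, 0], [10, 0, -70, 0], [0, 0, -80, 0], [0, 0, -80, 0], [0, 0, -80, 0]]

```text
time: 11.15
tool_pos: [416.3, -53.8, 180.9]
tcp_rot: [-3.142, 0.0, -0.0]
contact_force: [0.1, 0.3, -1.5]
grip_width: 17.8
```

Run:
```python
from h import *
go((455,-349.9,181),-6.7)
```

```text
delta [ 3.870e+01  2.961e+02 -1.000e-01] turn 1.34 at [416.3 -53.8 180.9] yaw -0.0 t 11.2
```

>>> carry_out:
  deltas:
    - [[0, 40, 0, 0], [0, 80, 0, 0], [0, 120, 0, 0.3], [5, 160, 0, 0.6], [15, 200, 0, 0.9], [25, 240, 0, 1.2], [35, 275, 0, 1.34], [39, 296, 0, 1.34], [39, 296, 0, 1.34], [39, 296, 30, 1.34], [39, 296, 60, 1.34], [39, 296, 78, 1.34], [39, 296, 84, 1.34], [39, 296, 88, 1.34], [39, 296, 88, 1.34], [39, 296, 88, 1.34]]

```text
time: 12.75
tool_pos: [455.8, -350.1, 94.1]
tcp_rot: [3.141, -0.001, -0.117]
contact_force: [-0.2, -0.1, -1.3]
grip_width: 17.6
```

Run:
```python
from h import *
o=bot.get_obs();print(o["contact_force"],o["moment"],o["tool_pos"])
```

```text
[-0.16312863 -0.08915473 -1.27734868] [ 0.00282649 -0.02686868 -0.00220693] [ 455.79821501 -350.09926497   94.1141196 ]
```

Still hanging 2–3 mm up. I'll go down gently, then release.

>>> carry_out:
  deltas:
    - [[0, 0, 1, 0], [0, 0, 2, 0], [0, 0, 2.5, 0], [0, 0, 2.5, 0], [0, 0, 2.5, 0]]

```text
time: 13.25
tool_pos: [455.6, -350.1, 91.3]
tcp_rot: [3.141, -0.001, -0.117]
contact_force: [-1.2, 0.7, 4.7]
grip_width: 17.9
```

>>> carry_out:
  deltas:
    - [[0, 0, 0, 0], [0, 0, 0, 0], [0, 0, 0, 0], [0, 0, 0, 0], [0, 0, 0, 0], [0, 0, 0, 0], [0, 0, 0, 0], [0, 0, 0, 0]]
  fingers: 70

```text
time: 14.05
tool_pos: [455.4, -349.9, 90.7]
tcp_rot: [3.142, -0.0, -0.117]
contact_force: [-0.1, -0.3, -0.4]
grip_width: 69.5
```

>>> carry_out:
  deltas:
    - [[0, 0, -30, 0], [0, 0, -75, 0], [0, 0, -120, 0], [0, 0, -170, 0], [0, 0, -190, 0], [0, 0, -190, 0]]

```text
time: 14.65
tool_pos: [456.3, -350.7, 284.8]
tcp_rot: [3.137, -0.006, -0.117]
contact_force: [0.3, -0.5, -0.1]
grip_width: 69.9
```

Run:
```python
from h import *
cm=bot.camera_model("wrist");p,d=bot.capture("wrist");cv2.imwrite("pics/w4.png",p[:260])
m=mask(p,(5,110,60),(20,255,255))
pts=[(np.nonzero(m[r,220:300])[0].mean()+220,r) for r in range(100,208,4)]
w=ray(cm,pts,50)[:,:2];v=cv2.fitLine(w.astype(np.float32),cv2.DIST_L2,0,.01,.01).ravel()
print("yaw",np.degrees(np.arctan2(v[1],v[0])),v[2:])
cm=bot.camera_model("top");p,d=bot.capture("top");np.save("pics/t3.npy",p)
m=mask(p,(105,120,60),(130,255,255));print("grille",rect(m,cm,8,(130,150,205,200)))
print("tray",rect(mask(p,(0,0,150),(180,60,255)),cm,20,(134,195,200,237)))
go((495,317,310),-6.4)
```

```text
yaw -7.100642 [ 483.84613 -352.712  ]
grille (array([584.8, 316.9], dtype=float32), array([201.4,  91. ], dtype=float32), 83.6)
tray (array([405. , 320.3], dtype=float32), array([216.6, 105.6], dtype=float32), 94.6)
delta [ -38.2 -666.7  -29.6] turn -0.06 at [ 455.1 -349.6  280.3] yaw -6.7 t 14.8
```

>>> carry_out:
  deltas:
    - [[-15, -50, -20, 0], [-25, -100, -30, 0], [-30, -150, -30, 0], [-30, -200, -30, 0], [-30, -250, -30, 0], [-30, -300, -30, 0], [-30, -350, -30, 0], [-30, -400, -30, 0], [-35, -450, -30, 0], [-45, -500, -30, 0], [-60, -550, -30, 0], [-75, -600, -30, 0], [-90, -650, -30, 0], [-100, -666, -30, 0], [-100, -666, -30, 0]]

```text
time: 16.25
tool_pos: [431.6, 326.5, 308.1]
tcp_rot: [3.14, 0.004, -0.112]
contact_force: [0.1, -0.8, -0.7]
grip_width: 69.6
```

Run:
```python
from h import *
print(bot.get_obs()["tool_pos"])
cm=bot.camera_model("wrist");p,d=bot.capture("wrist");cv2.imwrite("pics/w5.png",p)
m=mask(p,(105,120,60),(130,255,255));m=cv2.morphologyEx(m,cv2.MORPH_CLOSE,np.ones((9,9)))
print("grille",rect(m,cm,8),cm["K"][0,0])
go((310,318,310),4.6)
```

```text
[431.55050749 326.54231433 308.06192613]
grille (array([584.2, 315.9], dtype=float32), array([202.2,  92.1], dtype=float32), 83.6) 281.854250953388
delta [-120.8   20.4   -1.3] turn -2.22 at [432.3 324.6 308.2] yaw -6.5 t 16.3
```

View pics/w5.png

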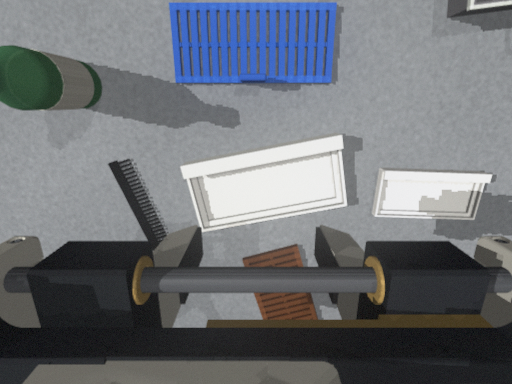

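Wrist view: blue grille at (253,43) with its tab at (253,77). The large tray is at (268,185) with its lip at the far side (181..345, 137..175), and the smaller tray at (432,195). Computing the tray pose from this view.

Run:
```python
from h import *
o=bot.get_obs()
cm=bot.camera_model("wrist");p=cv2.imread("pics/w5.png")
m=mask(p,(0,0,165),(180,40,255));z=np.zeros_like(m);z[125:240,170:360]=255;m&=z
c=max(cv2.findContours(m,0,1)[0],key=cv2.contourArea)
h=cv2.convexHull(c);a=cv2.approxPolyDP(h,6,True)[:,0];print(a.tolist())
S=lambda f:a[np.argmin([f(*q) for q in a])]
q=np.array([min(a,key=lambda t:np.hypot(*(t-np.array(k)))) for k in [(181,167),(342,137),(347,206),(203,231)]])
print(q.tolist())
b=ray(cm,q[:2],32)[:,:2];f=ray(cm,q[2:],20)[:,:2]
print("back corners",b,"front",f,"widths",np.linalg.norm(b[0]-b[1]),np.linalg.norm(f[0]-f[1]),np.linalg.norm(b.mean(0)-f.mean(0)))
y=(b[0]-b[1])+(f[1]-f[0]);yaw=np.degrees(np.arctan2(-y[0],y[1]))
print("tray c",(b.mean(0)+f.mean(0))/2,"yaw",yaw)
# tab top
m=mask(p,(105,120,60),(130,255,255))
print("tab top px->",ray(cm,[(253,77)],40))
g=np.array((584.5,316.4));ya=np.radians(-6.4);t=g-41*np.array([np.cos(ya),np.sin(ya)]);print("tab",t)
go((t[0],t[1],150),-6.4+90);go((t[0],t[1],150),-6.4-90);print(o["joint_positions"])
```

```text
[[342, 135], [346, 206], [202, 232], [181, 165]]
[[181, 165], [342, 135], [346, 206], [202, 232]]
back corners [[446.27327547 426.05565809]
 [461.40690045 211.95751555]] front [[357.88022991 205.32632558]
 [341.03160816 418.47331325]] widths 214.63233969694045 213.81186685753602 104.6258135711409
tray c [401.6480035  315.45320312] yaw 4.281000176526336
tab top px-> [[542.82671399 317.79391663  40.        ]]
tab [543.75551531 320.97022622]
delta [111.7  -9.3 157.8] turn -18.02 at [432.3 324.6 308.2] yaw -6.5 t 16.3
delta [111.7  -9.3 157.8] turn 17.98 at [432.3 324.6 308.2] yaw -6.5 t 16.3
[ 5.02324900e-01  3.60998232e-01  1.45049400e+00 -8.92613400e-05
  1.33454590e+00  2.18625176e+00]
```

>>> carry_out:
  deltas:
    - [[0, 0, 0, -1.6], [10, -1, 10, -3.2], [20, -2, 20, -4.8], [30, -2, 30, -6.4], [40, -3, 40, -8], [55, -4, 50, -9.6], [70, -5, 65, -11.2], [85, -6, 80, -12.8], [100, -7, 95, -14.4], [111, -7.4, 110, -16], [111, -7.4, 125, -17.6], [111, -7.4, 128, -18], [111, -7.4, 128, -18], [111, -7.4, 128, -18]]
  fingers: 50

```text
time: 17.7
tool_pos: [545.0, 316.5, 182.0]
tcp_rot: [-3.141, 0.001, 1.451]
contact_force: [-0.3, 0.1, 0.1]
grip_width: 50.1
```

Run:
```python
from h import *
cm=bot.camera_model("wrist");o=bot.get_obs();p,d=bot.capture("wrist");cv2.imwrite("pics/w6.png",p)
m=mask(p,(105,120,60),(130,255,255));m[235:]=0
m=cv2.morphologyEx(m,cv2.MORPH_CLOSE,np.ones((15,15)))
c=max(cv2.findContours(m,0,1)[0],key=cv2.contourArea);a=cv2.approxPolyDP(cv2.convexHull(c),4,True)[:,0]
R=Ro.from_euler("xyz",o["tcp_rot"])
w=ray(cm,a,8);print(np.c_[a,w[:,:2].round(1),R.inv().apply(w-o["tool_pos"])[:,:2].round(1)])
go((543.3,319.4,79),83.6)
```

```text
[[351.   75.  638.1 411.3 105.4  81.3]
 [338.  234.  621.3 258.8 -48.   82.7]
 [252.  234.  532.4 269.5 -48.   -6.8]
 [250.   76.  549.9 421.2 104.7  -7.4]]
delta [  2.4  -2.1 103.5] turn -0.08 at [545.1 316.8 182.5] yaw 83.2 t 17.8
```

>>> carry_out:
  deltas:
    - [[3, -3, 30, -0.1], [3, -3, 60, -0.1], [3, -3, 85, -0.1], [3, -3, 100, -0.1], [3, -3, 103.5, -0.1], [3, -3, 103.5, -0.1], [3, -3, 103.5, -0.1]]

```text
time: 18.45
tool_pos: [543.0, 321.3, 80.6]
tcp_rot: [3.139, -0.001, 1.462]
contact_force: [-0.1, -0.6, -0.3]
grip_width: 50.2
```

>>> carry_out:
  deltas:
    - [[0, 0, 0, 0], [0, 0, 0, 0], [0, 0, 0, 0], [0, 0, 0, 0], [0, 0, 0, 0], [0, 0, 0, 0], [0, 0, 0, 0], [0, 0, 0, 0], [0, 0, 0, 0], [0, 0, 0, 0]]
  fingers: 2

```text
time: 19.45
tool_pos: [542.2, 320.9, 79.2]
tcp_rot: [-3.142, 0.0, 1.463]
contact_force: [-0.4, -0.2, 0.5]
grip_width: 7.6
```

>>> carry_out:
  deltas:
    - [[0, 0, -15, 0], [0, 0, -35, 0], [0, 0, -60, 0], [0, 0, -80, 0], [0, 0, -80, 0], [0, 0, -80, 0]]

```text
time: 20.05
tool_pos: [542.1, 320.9, 159.5]
tcp_rot: [3.141, -0.0, 1.463]
contact_force: [-0.3, 0.1, -1.2]
grip_width: 7.9
```

```bash
cat > gm.py <<'E'
from h import *
import sys
def corners(m,R,o,cm,z):
    m=cv2.morphologyEx(m,cv2.MORPH_CLOSE,np.ones((15,15)))
    c=max(cv2.findContours(m,0,1)[0],key=cv2.contourArea);a=cv2.approxPolyDP(cv2.convexHull(c),5,True)[:,0]
    w=ray(cm,a,z);print(np.c_[a,w[:,:2].round(1),R.inv().apply(w-o["tool_pos"])[:,:2].round(1)])
E
python3 - <<'E'
from gm import *
cm=bot.camera_model("wrist");o=bot.get_obs();p,d=bot.capture("wrist");cv2.imwrite("pics/w7.png",p)
print(o["tool_pos"],o["contact_force"],o["grip_width"])
R=Ro.from_euler("xyz",o["tcp_rot"])
m=mask(p,(105,120,60),(130,255,255));m[225:]=0
z=o["tool_pos"][2]-47-32+8
corners(m,R,o,cm,z)
K=cm["K"];T=np.linalg.inv(cm["camera_from_world"])
# plane of plate from depth
v,u=np.nonzero(m);s=d[v,u];ok=s>0
P=(np.linalg.inv(K)@np.array([u*s,v*s,s]))[:,ok];W=(T[:3,:3]@P).T+T[:3,3]
t=R.inv().apply(W-o["tool_pos"]);A=np.c_[t[:,:2],np.ones(len(t))]
k=np.ones(len(t),bool)
for _ in range(5):
    f=np.linalg.lstsq(A[k],t[k,2],rcond=None)[0];k=abs(A@f-t[:,2])<4
print("slope (deg) along tool x,y",np.degrees(f[:2]),"z at tcp",f[2],k.mean())
go((360,317,160),94.4)
E
```

```text
[542.12190196 320.92326707 159.48531773] [-0.31752866  0.13590793 -1.23216698] 7.941277993147452
[[419.   66.  638.3 411.5 100.5  85.8]
 [394.  224.  628.1 320.3   8.6  85.5]
 [252.  224.  538.9 330.1   8.7  -4.2]
 [251.   66.  548.9 421.3 100.5  -4.1]]
slope (deg) along tool x,y [-0.20659497  0.06397834] z at tcp 70.89154011827259 0.9402221572639579
delta [ -23.3 -180.3   -1.3] turn -2.12 at [541.7 320.7 158.5] yaw 83.8 t 20.1
```

View pics/w7.png

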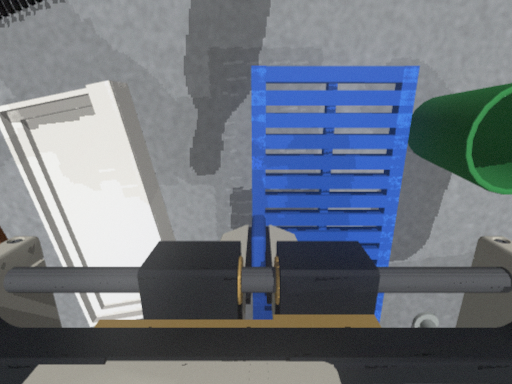

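Grille is held level (slope 0.2°), its left end at row 66 and the tray visible at the left (0..130, 85..320). Shifting towards the tray and aligning, to measure the two together.

>>> carry_out:
  deltas:
    - [[-3, -17, 0, -0.7], [-6, -34, 0, -1.4], [-9, -51, 0, -2.1], [-9, -51, 0, -2.1], [-9, -51, 0, -2.1], [-9, -51, 0, -2.1], [-9, -51, 0, -2.1]]

```text
time: 20.8
tool_pos: [491.2, 317.5, 158.8]
tcp_rot: [-3.142, 0.0, 1.645]
contact_force: [-0.7, -0.0, -0.5]
grip_width: 7.9
```

Run:
```python
from gm import *
cm=bot.camera_model("wrist");o=bot.get_obs();p,d=bot.capture("wrist");cv2.imwrite("pics/w8.png",p[:240])
print(o["tool_pos"],np.degrees(o["tcp_rot"][2]))
R=Ro.from_euler("xyz",o["tcp_rot"])
m=mask(p,(0,0,165),(180,40,255));m[225:]=0;m[:,250:]=0
corners(m,R,o,cm,20);corners(m,R,o,cm,32)
```

```text
[491.18010034 317.4581021  158.8089713 ] 94.24351464034845
[[ 208.     0.   444.2  466.1  151.7  -35.8]
 [ 219.    23.   452.5  452.3  137.3  -28.6]
 [ 214.   224.   453.1  293.5  -21.1  -39.7]
 [  67.   220.   322.7  287.8  -17.1 -170.2]
 [  51.   209.   310.1  297.3   -6.7 -182.1]
 [  22.   116.   298.5  375.5   72.2 -187.8]
 [  69.    56.   341.2  422.2  115.6 -141.8]
 [ 145.     0.   399.6  462.8  151.8  -80.6]]
[[ 208.     0.   446.3  462.6  148.1  -34. ]
 [ 219.    23.   454.1  449.5  134.4  -27.2]
 [ 214.   224.   454.7  298.9  -15.8  -37.7]
 [  67.   220.   331.1  293.5  -12.  -161.4]
 [  51.   209.   319.1  302.5   -2.1 -172.7]
 [  22.   116.   308.2  376.7   72.7 -178.1]
 [  69.    56.   348.6  420.9  113.8 -134.5]
 [ 145.     0.   404.   459.5  148.1  -76.4]]
```

View pics/w8.png

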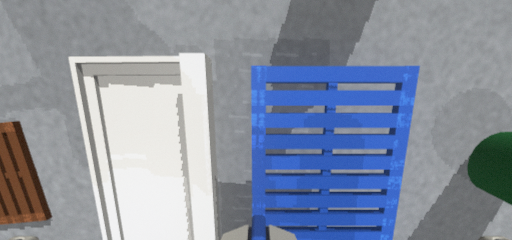

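Run:
```python
from gm import *
cm=bot.camera_model("wrist");p=cv2.imread("pics/w8.png");o=bot.get_obs()
R=Ro.from_euler("xyz",o["tcp_rot"]);g=cv2.cvtColor(p,cv2.COLOR_BGR2GRAY).astype(int)
T=lambda uv,z:R.inv().apply(ray(cm,uv,z)-o["tool_pos"])[:,:2]
def line(edges,z,nm):
    t=T(edges,z);k=np.polyfit(t[:,0],t[:,1],1);r=t[:,1]-np.polyval(k,t[:,0]);ok=abs(r)<1.5;k=np.polyfit(t[ok,0],t[ok,1],1)
    print(nm,"y_tool=%.2f at x=0, angle %.2f"%(k[1],np.degrees(np.arctan(k[0]))),ok.mean())
rows=range(75,220,5)
w=(mask(p,(0,0,165),(180,40,255))>0)
line([(np.nonzero(w[r,60:250])[0].max()+60.5,r) for r in rows],32,"lip back edge (tray x=52)")
line([(np.nonzero(w[r,60:250])[0].min()+59.5,r) for r in rows],20,"front outer edge (x=-52)")
# left end: rows where white starts
e=[(c,np.nonzero(w[40:100,c])[0].min()+39.5) for c in range(80,175,8)];t=T(e,20);print("left wall outer tool x",t.round(1)[::3].tolist(),np.median(t[:,0]))
e=[(c,np.nonzero(w[40:100,c])[0].min()+39.5) for c in range(184,202,4)];print("lip end tool x",T(e,32).round(1).tolist())
b=mask(p,(105,120,60),(130,255,255))>0
zp=o["tool_pos"][2]-71
e=[(c,np.nonzero(b[40:100,c])[0].min()+39.5) for c in range(270,405,15)];t=T(e,zp);print("grille left end tool x",np.median(t[:,0]),t[[0,-1]].round(1).tolist())
line([(np.nonzero(b[r,240:])[0].min()+239.5,r) for r in rows],zp,"grille front edge")
```

```text
lip back edge (tray x=52) y_tool=-37.62 at x=0, angle -0.28 0.9655172413793104
front outer edge (x=-52) y_tool=-166.12 at x=0, angle 14.03 0.13793103448275862
left wall outer tool x [[115.9, -133.6], [115.9, -115.6], [115.9, -97.7], [116.6, -79.6]] 115.92361220463869
lip end tool x [[116.7, -52.7], [116.7, -49.9], [116.7, -47.0], [116.7, -44.2], [116.7, -41.4]]
grille left end tool x 100.78560728147714 [[100.8, 6.0], [100.8, 70.2]]
grille front edge y_tool=-4.48 at x=0, angle 0.24 1.0
```

>>> carry_out:
  deltas:
    - [[3, -30, 0, -0.1], [6, -65, 0, -0.1], [8.3, -100, 0, -0.1], [8.3, -130, 0, -0.1], [8.3, -144.3, 0, -0.1], [8.3, -144.3, 0, -0.1], [8.3, -144.3, 0, -0.1], [8.3, -144.3, 25, -0.1], [8.3, -144.3, 45, -0.1], [8.3, -144.3, 54, -0.1], [8.3, -144.3, 57, -0.1], [8.3, -144.3, 57, -0.1], [8.3, -144.3, 57, -0.1]]

```text
time: 22.15
tool_pos: [346.7, 315.3, 102.8]
tcp_rot: [3.14, -0.001, 1.654]
contact_force: [-0.4, -0.7, -0.4]
grip_width: 8.0
```

Run:
```python
from gm import *
o=bot.get_obs();print(o["tool_pos"],o["contact_force"],o["moment"])
p,d=bot.capture("wrist");cv2.imwrite("pics/w9.png",p)
```

```text
[346.69846576 315.25754031 102.79619721] [-0.42414994 -0.72975176 -0.42349107] [-0.02465846 -0.05409351  0.02704098]
```

View pics/w9.png

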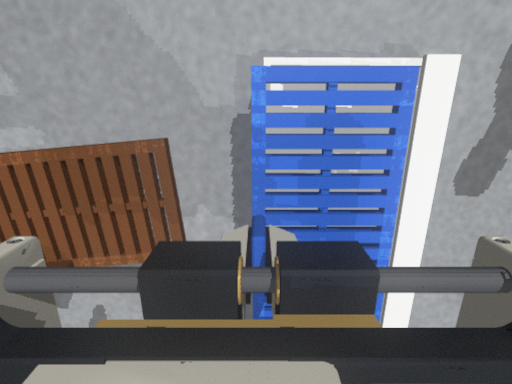

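Plate lies just ahead of the lip (back edge col 417, lip from col 420), left end (row 66) just inside the tray wall (row 60). Setting it down and releasing with the fingers kept round the tab.

>>> carry_out:
  deltas:
    - [[0, 0, 1.5, 0], [0, 0, 3, 0], [0, 0, 3, 0], [0, 0, 3, 0]]

```text
time: 22.6
tool_pos: [346.0, 315.0, 99.2]
tcp_rot: [3.142, 0.0, 1.655]
contact_force: [0.5, -0.9, -1.0]
grip_width: 8.1
```

>>> carry_out:
  deltas:
    - [[0, 0, 0, 0], [0, 0, 0, 0], [0, 0, 0, 0], [0, 0, 0, 0], [0, 0, 0, 0], [0, 0, 0, 0], [0, 0, 0, 0]]
  fingers: 26

```text
time: 23.3
tool_pos: [346.0, 315.0, 99.2]
tcp_rot: [3.142, 0.0, 1.655]
contact_force: [-0.0, -0.2, -0.0]
grip_width: 25.9
```

```bash
cat > plane.py <<'E'
from gm import *
def plane(name="pics/x.png"):
    cm=bot.camera_model("wrist");o=bot.get_obs();p,d=bot.capture("wrist");cv2.imwrite(name,p)
    print(o["tool_pos"].round(1),o["contact_force"].round(1),o["grip_width"])
    R=Ro.from_euler("xyz",o["tcp_rot"])
    m=mask(p,(105,120,60),(130,255,255));m[215:]=0
    v,u=np.nonzero(m);s=d[v,u];ok=s>0
    P=(np.linalg.inv(cm["K"])@np.array([u*s,v*s,s]))[:,ok];T=np.linalg.inv(cm["camera_from_world"]);W=(T[:3,:3]@P).T+T[:3,3]
    t=R.inv().apply(W-o["tool_pos"]);A=np.c_[t[:,:2],np.ones(len(t))];k=np.ones(len(t),bool)
    for _ in range(6):
        f=np.linalg.lstsq(A[k],t[k,2],rcond=None)[0];k=abs(A@f-t[:,2])<3
    q=t[k];h=o["tool_pos"][2]
    print("slope deg",np.degrees(f[:2]).round(2),"tool y extent",np.percentile(q[:,1],[.5,99.5]).round(1),"x max",np.percentile(q[:,0],99.5).round(1))
    for y in np.percentile(q[:,1],[1,99]): print("world z of top at y",y.round(1),(h-(f[0]*60+f[1]*y+f[2])).round(1))
E
python3 -c "from plane import *; plane('pics/w10.png')"
```

```text
[346.  315.   99.2] [-0.  -0.2 -0. ] 25.927095894422017
slope deg [-0.22  5.91] tool y extent [-3.5 84.9] x max 100.3
world z of top at y -3.2 29.6
world z of top at y 84.5 20.6
```

Plate is tilted 5.9°, front on the wall and back at ledge height (top 20.6 mm), as wanted. Pushing the tab back slowly.

>>> carry_out:
  deltas:
    - [[0, 3, 0, 0], [0, 6, 0, 0], [0, 9, 0, 0], [0, 11, 0, 0], [0, 13, 0, 0], [0, 15, 0, 0], [0, 17, 0, 0], [0, 19, 0, 0], [0, 19, 0, 0], [0, 19, 0, 0]]

```text
time: 24.35
tool_pos: [365.1, 316.6, 99.2]
tcp_rot: [3.141, 0.0, 1.655]
contact_force: [0.9, 0.1, -0.2]
grip_width: 25.9
```

```bash
python3 -c "from plane import *; plane('pics/w11.png')"
```

```text
[365.1 316.6  99.2] [ 0.9  0.1 -0.2] 25.918204805635142
slope deg [-0.17  5.23] tool y extent [-13.4  72.1] x max 100.5
world z of top at y -13.1 28.7
world z of top at y 71.6 20.9
```

>>> carry_out:
  deltas:
    - [[0, 1, 0, 0], [0, 2, 0, 0], [0, 3, 0, 0], [0, 4, 0, 0], [0, 5, 0, 0], [0, 5, 0, 0], [0, 5, 0, 0]]

```text
time: 25.1
tool_pos: [370.1, 317.0, 99.2]
tcp_rot: [3.141, -0.0, 1.655]
contact_force: [-0.2, 0.6, 0.1]
grip_width: 26.2
```

```bash
python3 -c "from plane import *; plane('pics/w12.png')"
```

```text
[370.1 317.   99.2] [-0.2  0.6  0.1] 26.175047927917543
slope deg [-0.12  0.02] tool y extent [-12.8  67. ] x max 100.4
world z of top at y -12.5 20.5
world z of top at y 66.4 20.5
```

Grille is seated: level (0.02°), top 20.5 mm. Freeing the tab and rising, then measuring the soaps.

>>> carry_out:
  deltas:
    - [[0, -4, 0, 0], [0, -9, 0, 0], [0, -9, 0, 0], [0, -9, -40, 0], [0, -9, -85, 0], [0, -9, -130, 0], [0, -9, -180, 0], [0, -9, -180, 0]]
  fingers: 30

```text
time: 25.95
tool_pos: [363.0, 317.7, 285.7]
tcp_rot: [3.13, -0.006, 1.655]
contact_force: [0.3, 0.5, 0.2]
grip_width: 29.9
```

Run:
```python
from h import *
cm=bot.camera_model("top");p,d=bot.capture("top");np.save("pics/t4.npy",p)
roi=(215,130,300,180)
print("amber",rect(mask(p,(12,90,70),(32,255,255)),cm,27,roi))
print("green",rect(mask(p,(40,60,50),(85,255,255)),cm,27,roi))
print("grille",rect(cv2.morphologyEx(mask(p,(105,120,60),(130,255,255)),cv2.MORPH_CLOSE,np.ones((5,5))),cm,20,(130,150,205,240)))
go((540,0,270),0)
```

```text
amber (array([632.1,  21. ], dtype=float32), array([39.5, 25.8], dtype=float32), 179.3)
green (array([ 636.1, -133.7], dtype=float32), array([26.4, 17.2], dtype=float32), 178.6)
grille (array([400.9, 272.4], dtype=float32), array([104.4,  74.5], dtype=float32), 93.2)
delta [-330.9  150.7   12.3] turn 18.96 at [361.9 317.  282.4] yaw 94.8 t 26.0
```

>>> carry_out:
  deltas:
    - [[-40, 15, 0, 1.6], [-80, 35, 0, 3.2], [-120, 55, 0, 4.8], [-160, 75, 0, 6.4], [-200, 95, 0, 8], [-240, 115, 0, 9.6], [-280, 135, 0, 11.2], [-320, 150, 12, 12.8], [-355, 160, 12, 14.4], [-375, 160, 12, 16], [-375, 160, 12, 17.6], [-375, 160, 12, 19], [-375, 160, 12, 19], [-375, 160, 12, 19]]
  fingers: 56

```text
time: 27.4
tool_pos: [551.4, -43.9, 266.0]
tcp_rot: [-3.141, 0.002, -0.0]
contact_force: [-0.1, -0.5, -0.7]
grip_width: 56.0
```

Run:
```python
from h import *
cm=bot.camera_model("wrist");o=bot.get_obs();p,d=bot.capture("wrist");cv2.imwrite("pics/w13.png",p[:300])
print(o["tool_pos"])
for n,lo,hi in (("amber",(12,90,70),(32,255,255)),("green",(40,60,50),(85,255,255))):
    m=mask(p,lo,hi);m[250:]=0
    c=max(cv2.findContours(m,0,1)[0],key=cv2.contourArea);print(n,cv2.boundingRect(c));r=rect(m,cm,27);print(r)
    go((*r[0],150),0)
```

```text
[551.36354069 -43.85608963 265.99277502]
amber (188, 83, 29, 39)
(array([633.7,  19. ], dtype=float32), array([41. , 29.8], dtype=float32), 2.4)
delta [ 82.4 -62.8 116.2] turn -0.0 at [551.5 -43.8 266.3] yaw -0.0 t 27.4
green (325, 77, 28, 38)
(array([ 640.3, -133.4], dtype=float32), array([39. , 29.8], dtype=float32), 180.0)
delta [ 89.   89.6 116.1] turn -0.0 at [551.5 -43.8 266.3] yaw -0.0 t 27.4
```

View pics/w13.png

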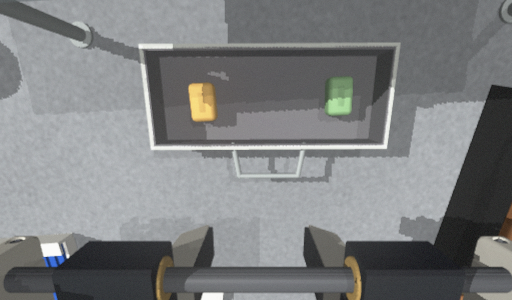

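Wrist view: only two soaps in the basket, amber (202,102) and green (339,96); no white or pink. The camera side of the hand would come near the glass at yaw 0, so I turn the hand half round before reaching in.

>>> carry_out:
  deltas:
    - [[0, 0, 0, -1.6], [0, 0, 0, -3.2], [0, 0, 0, -4.8], [0, 0, 0, -6.4], [0, 0, 0, -8], [0, 0, 0, -9.6], [0, 0, 0, -11.2], [0, 0, 0, -12.8], [0, 0, 0, -14.4], [0, 0, 0, -16], [0, 0, 0, -17.6], [0, 0, 0, -19.2], [0, 0, 0, -20.8], [0, 0, 0, -22.4], [0, 0, 0, -24], [0, -10, 0, -25.6], [0, -20, 0, -27.2], [0, -30, 0, -28.8], [0, -40, 0, -30.4], [0, -50, 0, -32]]

```text
time: 29.45
tool_pos: [551.8, 6.7, 266.9]
tcp_rot: [-3.141, -0.0, 2.798]
contact_force: [-0.0, 0.6, -0.1]
grip_width: 56.2
```

Run:
```python
from h import *
go((634,19.5,140),-178.5)
```

```text
delta [-73.1  39.8 126.9] turn -4.24 at [551.8   6.7 266.9] yaw 160.3 t 29.4
```

>>> carry_out:
  deltas:
    - [[-15, 10, 0, -1.4], [-30, 18, 20, -2.8], [-50, 28, 50, -4.2], [-65, 36, 80, -4.2], [-73, 40, 110, -4.2], [-73, 40, 127, -4.2], [-73, 40, 127, -4.2], [-73, 40, 127, -4.2]]

```text
time: 30.25
tool_pos: [634.3, 18.5, 140.4]
tcp_rot: [-3.142, -0.0, -3.126]
contact_force: [-0.1, -0.3, 0.5]
grip_width: 55.9
```

Run:
```python
from h import *
go((634,19.5,72),-178.5);print(bot.get_obs()["joint_positions"])
```

```text
delta [ 0.3  1.  68.4] turn -0.12 at [634.3  18.5 140.4] yaw -179.1 t 30.2
[-9.15037626e-02  6.82303221e-01  1.38859909e+00 -1.14079885e-04
  1.07096520e+00 -1.67775909e+00]
```

>>> carry_out:
  deltas:
    - [[0, 1, 30, 0], [0, 1, 55, 0], [0, 1, 66, 0], [0, 1, 68, 0], [0, 1, 68, 0]]

```text
time: 30.75
tool_pos: [635.0, 19.2, 73.5]
tcp_rot: [-3.141, 0.002, -3.127]
contact_force: [0.8, -0.2, 0.0]
grip_width: 56.0
```

>>> carry_out:
  deltas:
    - [[0, 0, 0, 0], [0, 0, 0, 0], [0, 0, 0, 0], [0, 0, 0, 0], [0, 0, 0, 0], [0, 0, 0, 0], [0, 0, 0, 0], [0, 0, 0, 0]]
  fingers: 20

```text
time: 31.55
tool_pos: [634.5, 19.3, 72.6]
tcp_rot: [-3.141, 0.001, -3.128]
contact_force: [-1.4, 0.5, 6.2]
grip_width: 27.9
```

>>> carry_out:
  deltas:
    - [[0, 0, -15, 0], [0, 0, -40, 0], [0, 0, -70, 0], [0, 0, -80, 0], [0, 0, -80, 0]]

```text
time: 32.05
tool_pos: [635.1, 19.2, 154.1]
tcp_rot: [-3.141, 0.004, -3.128]
contact_force: [-0.5, -0.1, -0.5]
grip_width: 28.0
```

Run:
```python
from h import *
ya=np.radians(4.3);c=np.array((401,321.5))   # grille centre estimate below
# tray centre from the close wrist measurement: tool frame at TCP (491.2,317.5), yaw 94.24
R=Ro.from_euler("xyz",[np.pi,0,np.radians(94.24)]);t=np.array([491.18,317.46,0])+R.apply([8.1,-89.7,0]);print("tray centre",t)
y=np.array([-np.sin(ya),np.cos(ya)])
for s in (-45,45):
    q=t[:2]+s*y;print(q);go((*q,152),-175.7)
```

```text
tray centre [ 4.01126631e+02  3.18905912e+02 -1.09850818e-14]
[404.50067332 274.03258122]
delta [227.  258.    1.1] turn -0.7 at [635.1  19.2 154.1] yaw -179.2 t 32.0
[397.75258791 363.77924324]
delta [232.5 347.9   1.1] turn -0.7 at [635.1  19.2 154.1] yaw -179.2 t 32.0
```

>>> carry_out:
  deltas:
    - [[25, 35, 0, 0], [50, 70, 0, 0], [75, 105, 0, 0], [100, 140, 0, -0.2], [125, 180, 0, -0.4], [150, 215, 0, -0.7], [175, 255, 0, -0.7], [200, 295, 0, -0.7], [220, 330, 0, -0.7], [232, 348, 0, -0.7], [232, 348, 0, -0.7], [232, 348, 0, -0.7], [232, 348, 0, -0.7]]

```text
time: 33.35
tool_pos: [397.8, 363.0, 151.5]
tcp_rot: [-3.141, -0.001, -3.067]
contact_force: [-0.6, -0.4, -0.3]
grip_width: 27.6
```

Run:
```python
from h import *
go((397.75,363.8,93),-175.7)
```

```text
delta [-0.   0.9 58.5] turn -0.01 at [397.8 363.  151.5] yaw -175.8 t 33.4
```

>>> carry_out:
  deltas:
    - [[0, 0.5, 25, 0], [0, 0.5, 45, 0], [0, 0.5, 56, 0], [0, 0.5, 60, 0], [0, 0.5, 60.5, 0], [0, 0.5, 60.5, 0]]

```text
time: 33.95
tool_pos: [398.0, 364.6, 92.3]
tcp_rot: [3.141, 0.001, -3.067]
contact_force: [-0.5, -0.4, -0.5]
grip_width: 28.1
```

>>> carry_out:
  deltas:
    - [[0, 0, 0, 0], [0, 0, 0, 0], [0, 0, 0, 0], [0, 0, 0, 0], [0, 0, 0, 0], [0, 0, -20, 0], [0, 0, -60, 0], [0, 0, -100, 0], [0, 0, -100, 0]]
  fingers: 56

```text
time: 34.85
tool_pos: [399.4, 366.0, 197.0]
tcp_rot: [3.136, 0.009, -3.066]
contact_force: [-0.5, 0.2, -0.1]
grip_width: 55.6
```

Run:
```python
from h import *
cm=bot.camera_model("top");p,d=bot.capture("top");print(rect(mask(p,(40,60,50),(85,255,255)),cm,27,(215,130,300,180)), "before 636.1,-133.7; wrist 640.3,-133.4")
go((640,-133.5,150),180)
```

```text
(array([ 638.2, -135.9], dtype=float32), array([30.9, 21.5], dtype=float32), 178.6) before 636.1,-133.7; wrist 640.3,-133.4
delta [-203.2 -515.7   43.8] turn 0.86 at [398.4 365.3 194.3] yaw -175.7 t 34.9
```

>>> carry_out:
  deltas:
    - [[-15, -45, 0, 0.3], [-30, -90, 0, 0.6], [-45, -135, 0, 0.86], [-60, -180, 0, 0.86], [-75, -225, 0, 0.86], [-90, -270, 0, 0.86], [-105, -315, 0, 0.86], [-120, -360, 0, 0.86], [-140, -405, 0, 0.86], [-160, -450, 0, 0.86], [-180, -490, 20, 0.86], [-203, -516, 44, 0.86], [-203, -516, 44, 0.86], [-203, -516, 44, 0.86], [-203, -516, 44, 0.86]]

```text
time: 36.4
tool_pos: [638.0, -133.8, 147.7]
tcp_rot: [3.141, -0.001, -3.141]
contact_force: [-0.3, -0.4, -0.2]
grip_width: 55.8
```

Run:
```python
from h import *
go((640,-133.5,72),180)
```

```text
delta [-2.   0.3 75.7] turn 0.01 at [ 638.  -133.8  147.7] yaw -180.0 t 36.4
```

>>> carry_out:
  deltas:
    - [[-1.5, 0, 30, 0], [-1.5, 0, 55, 0], [-1.5, 0, 70, 0], [-1.5, 0, 75, 0], [-1.5, 0, 75, 0], [-1.5, 0, 75, 0]]

```text
time: 37.0
tool_pos: [640.5, -134.5, 74.0]
tcp_rot: [-3.141, 0.002, -3.141]
contact_force: [0.4, 1.3, -0.3]
grip_width: 55.8
```

>>> carry_out:
  deltas:
    - [[0, 0, 0, 0], [0, 0, 0, 0], [0, 0, 0, 0], [0, 0, 0, 0], [0, 0, 0, 0], [0, 0, 0, 0], [0, 0, 0, 0], [0, 0, 0, 0]]
  fingers: 20

```text
time: 37.8
tool_pos: [640.1, -135.1, 73.0]
tcp_rot: [-3.141, 0.0, 3.142]
contact_force: [-0.9, -0.4, 3.2]
grip_width: 27.9
```

>>> carry_out:
  deltas:
    - [[0, 0, -15, 0], [0, 0, -40, 0], [0, 0, -70, 0], [0, 0, -80, 0], [0, 0, -80, 0], [0, 0, -80, 0]]

```text
time: 38.4
tool_pos: [639.5, -134.5, 151.8]
tcp_rot: [3.141, -0.001, -3.142]
contact_force: [0.8, -0.1, -0.9]
grip_width: 28.0
```

Run:
```python
from h import *
go((404.5,274,152),-175.7)
```

```text
delta [2.350e+02 4.086e+02 3.000e-01] turn -0.86 at [ 639.5 -134.5  151.8] yaw -180.0 t 38.4
```

>>> carry_out:
  deltas:
    - [[25, 35, 0, 0], [50, 70, 0, 0], [75, 110, 0, 0], [100, 150, 0, 0], [120, 190, 0, 0], [140, 230, 0, -0.3], [160, 270, 0, -0.6], [180, 310, 0, -0.86], [200, 350, 0, -0.86], [220, 385, 0, -0.86], [235, 408.5, 0, -0.86], [235, 408.5, 0, -0.86], [235, 408.5, 0, -0.86], [235, 408.5, 0, -0.86]]

```text
time: 39.8
tool_pos: [405.2, 272.9, 152.0]
tcp_rot: [-3.141, -0.001, -3.067]
contact_force: [-0.5, 0.5, -0.2]
grip_width: 27.8
```

Run:
```python
from h import *
go((404.5,274,91.5),-175.7)
```

```text
delta [ 0.5  1.2 60.5] turn -0.01 at [405.2 272.9 152. ] yaw -175.7 t 39.8
```

>>> carry_out:
  deltas:
    - [[0.5, 1, 25, 0], [0.5, 1, 45, 0], [0.5, 1, 56, 0], [0.5, 1, 60, 0], [0.5, 1, 61, 0], [0.5, 1, 61, 0]]

```text
time: 40.4
tool_pos: [405.0, 274.6, 92.2]
tcp_rot: [3.141, 0.001, -3.067]
contact_force: [-0.6, -0.4, -0.4]
grip_width: 27.5
```

>>> carry_out:
  deltas:
    - [[0, 0, 0, 0], [0, 0, 0, 0], [0, 0, 0, 0], [0, 0, 0, 0], [0, 0, 0, 0], [0, 0, -20, 0], [0, 0, -60, 0], [0, 0, -100, 0], [0, 0, -140, 0], [0, 0, -180, 0]]
  fingers: 56

```text
time: 41.4
tool_pos: [404.1, 274.5, 273.4]
tcp_rot: [-3.141, -0.0, -3.066]
contact_force: [0.4, -0.5, -1.0]
grip_width: 56.4
```

>>> carry_out:
  deltas:
    - [[0, -45, 0, 0], [0, -90, 0, 0], [0, -135, 0, 0], [0, -180, 0, 0], [0, -225, 0, 0], [0, -270, 0, 0], [0, -270, 0, 0], [0, -270, 0, 0], [0, -270, 0, 0]]

```text
time: 42.3
tool_pos: [424.5, 6.2, 271.6]
tcp_rot: [3.141, -0.0, -3.066]
contact_force: [-0.0, 0.9, 0.2]
grip_width: 56.0
```

Run:
```python
from h import *
cm=bot.camera_model("top");p,d=bot.capture("top");np.save("pics/t5.npy",p)
cv2.imwrite("pics/t5.png",cv2.resize(p[90:260,110:370],None,fx=3,fy=3,interpolation=cv2.INTER_CUBIC))
roi=(130,190,205,240)
print("amber",rect(mask(p,(12,90,70),(32,255,255)),cm,44,roi))
print("green",rect(mask(p,(40,60,50),(85,255,255)),cm,44,roi))
m=mask(p,(0,0,0),(180,255,50));print("mat",rect(m,cm,2,(300,150,352,255),all=True))
print("brush",rect(mask(p,(5,110,60),(20,255,255)),cm,45,(300,150,352,255)))
```

```text
amber (array([399.2, 364.7], dtype=float32), array([38.2, 20.9], dtype=float32), 0.7)
green (array([408.3, 277. ], dtype=float32), array([33.7, 20.9], dtype=float32), 0.3)
mat (array([ 448.6, -355.3], dtype=float32), array([396.2, 126. ], dtype=float32), 172.1)
brush (array([ 422.6, -343.9], dtype=float32), array([250.7,  52. ], dtype=float32), 173.7)
```

View pics/t5.png

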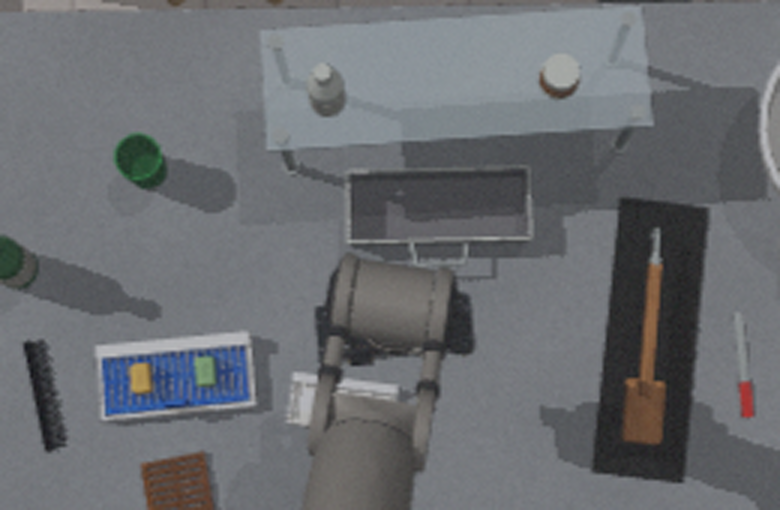

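Top view: both soaps lie on the seated blue grille ((142,379), (205,370)). The basket is empty and out, and the brush is along the mat (655,335) with the hook end at (656,240). The other things are unmoved. One last levelness check from depth, then handing in.

Run:
```python
from h import *
cm=bot.camera_model("top");p,d=bot.capture("top")
def pts(m,roi):
    x0,y0,x1,y1=roi;r=np.zeros_like(m);r[y0:y1,x0:x1]=255;v,u=np.nonzero(m&r);s=d[v,u]
    P=np.linalg.inv(cm["K"])@np.array([u*s,v*s,s]);T=np.linalg.inv(cm["camera_from_world"]);return (T[:3,:3]@P).T+T[:3,3]
roi=(130,190,205,240)
w=pts(mask(p,(105,120,60),(130,255,255)),roi);k=np.ones(len(w),bool)
for _ in range(5):
    A=np.c_[w[:,:2]-[401,319],np.ones(len(w))];f=np.linalg.lstsq(A[k],w[k,2],rcond=None)[0];k=abs(A@f-w[:,2])<4
print("grille slope deg",np.degrees(f[:2]).round(2),"top z",f[2].round(1))
for n,lo,hi in (("amber",(12,90,70),(32,255,255)),("green",(40,60,50),(85,255,255))): print(n,np.median(pts(mask(p,lo,hi),roi)[:,2]).round(1))
bot.close_job()
```

```text
grille slope deg [-94.91 -25.21] top z 12.3
amber 43.9
green 42.9
the job is handed in; nothing more can be done
```

I did every step of the task and handed the job in at about 42 s. The close-up checks passed, but my last levelness check on the grille did not work.

- **Brush and basket:** I hooked the loop with the brush and drew the basket out to about x = -143 mm in the shelf's frame, past the -135 mm needed. The brush is back on its mat, bristles down and lying along it.
- **Grille:** I rested its front on the tray's front wall so the back edge dropped to ledge height, then slid it back under the lip until the front fell in. The close wrist-camera check, made before the soaps went on, showed it seated: level to about 0.1°, top at 20.5 mm.
- **Soaps:** Only the amber and green soaps were in the basket. Both lie flat on the grille about 90 mm apart, with their tops at about 43–44 mm, the height expected on a seated grille.
- **Other things:** In the last top picture nothing else seemed to have moved. I judged this by eye and did not measure it.

**Checks that failed or disagreed:**
- The last plane fit of the grille from the top camera's depth gave a meaningless slope (-95°, top 12.3 mm), most likely because it was picking up the slots. I relied on the earlier wrist-camera check and the soap heights instead.
- My first grip on the brush closed on air because I lifted too early; I repeated it and it held.

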